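# Pack the sauce cups into the donabe

### The job

Pack the hot-pot set away for the cupboard: stand the blue sauce cup upright in the middle of the empty donabe, nest the white cup in the blue one and then the red cup in the white one, and finally put the lid on the donabe so that it sits level and fully home. Leave the green cup, the ladle and the soy sauce bottle where they are.

Things in the scene. Friction and masses are not known exactly. Their poses are not given: they have to be found in the camera images.
- donabe: open sand-coloured clay pot, stands fast. 196 mm in outer diameter; two brown ears reach 127 mm from the centre along its x axis, both ways, at 46 to 64 mm height. Rim 75 mm above its underside, wall 10 mm, mouth 176 mm inside; flat inner floor 10 mm above its underside with a dark round spot in the middle. Origin: centre of its underside, z up.
- lid: the pot's hollow domed lid, cream with brown edge and knob, right way up on the table, 196 mm wide, about 450 g. Round knob 40 mm in diameter in the middle, 56 to 84 mm above the origin. A ring 162 mm wide reaches 10 mm down into the pot's mouth; seated, its origin is 65 mm above the pot's. Three nested cups fit under it. Origin: centre of its underside (lower edge of the ring), z up.
- cup_blue: blue cup: small ceramic sauce cup, upright, round. 66 mm in diameter over its straight upper band (18 to 40 mm above its underside; rim at 40), wall 4 mm; solid stepped-in foot below, 42 mm in diameter. Inside 58 mm wide, 20 mm deep. About 110 g. Nested, its foot sits inside the lower cup and its origin is 23 mm above the lower one's. Origin: centre of its underside, z up.
- cup_white: white cup: same shape and size as the blue cup, same origin.
- cup_red: red cup: same shape and size as the blue cup, same origin.
- cup_green: green cup: same shape and size as the blue cup; it is to stay where it stands.
- ladle: stainless steel ladle, 290 mm long, lying on the table; bowl 76 mm in diameter at +100 mm along its x axis, handle towards its -x; stays where it is. Origin on the table.
- soy_bottle: dark soy sauce bottle with red cap, 50 mm in diameter, 110 mm high, upright; stays where it is. Origin: centre of its underside.

How it is judged (in metres and radians):
On the way, in this order (a step that is already met when the one before it is completed fails the run):
1. the blue cup stands upright and let go in the middle of the donabe (horizontal distance between cup_blue and donabe below 0.018 m and z of cup_blue in the frame of donabe between 0.006 and 0.014 m and angle between cup_blue's own z axis and vertical below 0.12 rad and linear speed of cup_blue below 0.03 m/s and contact force between cup_blue and the fingers below 0.1 N), for 0.2 s.
2. the white cup is nested in the blue cup and let go (horizontal distance between cup_blue and donabe below 0.018 m and z of cup_blue in the frame of donabe between 0.006 and 0.014 m and angle between each of cup_blue, cup_white's own z axis and vertical below 0.12 rad and linear speed of each of cup_blue, cup_white below 0.03 m/s and horizontal distance between cup_white and cup_blue below 0.01 m and z of cup_white in the frame of cup_blue between 0.018 and 0.028 m and contact force between cup_white and the fingers below 0.1 N), for 0.2 s.
3. the red cup is nested in the white cup and let go (horizontal distance between cup_blue and donabe below 0.018 m and z of cup_blue in the frame of donabe between 0.006 and 0.014 m and angle between each of cup_blue, cup_white, cup_red's own z axis and vertical below 0.12 rad and linear speed of each of cup_blue, cup_white, cup_red below 0.03 m/s and horizontal distance between cup_white and cup_blue below 0.01 m and z of cup_white in the frame of cup_blue between 0.018 and 0.028 m and horizontal distance between cup_red and cup_white below 0.01 m and z of cup_red in the frame of cup_white between 0.018 and 0.028 m and contact force between cup_red and the fingers below 0.1 N), for 0.2 s.
4. the lid sits home on the donabe over the cups (horizontal distance between cup_blue and donabe below 0.018 m and z of cup_blue in the frame of donabe between 0.006 and 0.014 m and angle between each of cup_blue, cup_white, cup_red, lid's own z axis and vertical below 0.12 rad and linear speed of each of cup_blue, cup_white, cup_red, lid below 0.03 m/s and horizontal distance between cup_white and cup_blue below 0.01 m and z of cup_white in the frame of cup_blue between 0.018 and 0.028 m and horizontal distance between cup_red and cup_white below 0.01 m and z of cup_red in the frame of cup_white between 0.018 and 0.028 m and horizontal distance between lid and donabe below 0.012 m and z of lid in the frame of donabe between 0.06 and 0.07 m and contact force between lid and the fingers below 0.1 N), for 0.2 s.
At the end, for the whole second after the job is handed in: Blue cup on the pot floor within 18 mm of centre; white nested in blue, red in white (within 10 mm, 18 to 28 mm above); lid seated (within 12 mm, 60 to 70 mm above the pot's origin); all within 7 degrees of upright, released, at rest. Other listed things moved at most 30 mm (horizontal distance between cup_blue and donabe below 0.018 m and z of cup_blue in the frame of donabe between 0.006 and 0.014 m and angle between each of cup_blue, cup_white, cup_red, lid's own z axis and vertical below 0.12 rad and linear speed of each of cup_blue, cup_white, cup_red, lid below 0.03 m/s and horizontal distance between cup_white and cup_blue below 0.01 m and z of cup_white in the frame of cup_blue between 0.018 and 0.028 m and horizontal distance between cup_red and cup_white below 0.01 m and z of cup_red in the frame of cup_white between 0.018 and 0.028 m and horizontal distance between lid and donabe below 0.012 m and z of lid in the frame of donabe between 0.06 and 0.07 m); the robot touches nothing.
It fails at once if the green cup is moved more than 30 mm (distance of cup_green from where it was at the start of the episode above 0.03 m).
It fails at once if the ladle is moved more than 30 mm (distance of ladle from where it was at the start of the episode above 0.03 m).
It fails at once if the soy sauce bottle is moved more than 30 mm (distance of soy_bottle from where it was at the start of the episode above 0.03 m).
It also fails if it takes over 104 s, if anything falls off the work surface, if the arm or the gripper's body presses on something with over 40 N, if the wrist force passes 120 N, or if a joint passes its speed limit or range.

### The arm

A 6-joint arm with a two-finger parallel gripper is mounted at the origin on the work surface. World frame = base frame: x ahead of the robot, y to its left, z up, the work surface at z = 0. Lengths are in mm, angles in rad, forces in N, time in s.
With the tool pointing down it reaches from about 400 to 925 mm from the base axis. Payload 12.5 kg.
Tool frame: the origin (TCP) lies midway between the tips of the shut fingers; the grasp point (between the pads) lies 19 mm behind it (env.grip_depth is the distance from the TCP to the grasp point, in mm); z points along the fingers, y is the line along which they close (so a half turn about z gives the same grasp; the last joint's range is limited). The gripper opens to 95 mm and grips with 3 to 60 N. Pads are 20 mm wide; open, the fingers measure 119 mm over their backs; the gripper's body (75 mm by 180 mm) begins 59 mm behind the grasp point.
Start: joints at [1.124, 0.491, 1.559, -0, 1.092, -0.106], TCP at [208.885, 589.079, 214.661] pointing down, gripper open.
Joint ranges: [-3.1, 3.1], [-0.84, 2.19], [0.05, 2.79], [-1.13, 4.28], [0.06, 2.93], [-2.69, 2.69]. Speed limits (rad/s): [2.22, 2.22, 2.79, 3.14, 3.14, 3.14].

### API

Orientations are given as [roll, pitch, yaw] about the fixed x, y, z axes, in that order (R = Rz(yaw) Ry(pitch) Rx(roll)).
In Python, from cell import monitor, viewer, order, env gives the robot as it stands.
- The arm moves only by the tool move_arm, never from a script. Its argument "moves" is one flat list of numbers, 4 for each row, row after row: the shift along the tool's x, y, z normalised to -1 to 1, where 1 is 0.15 m, then the turn about the tool's z normalised to -1 to 1, where 1 is pi/2 rad. A call has 1 to 10 rows; each row shifts and turns the commanded pose from where the row before left it, along the tool's axes as they then stand; what a row does not reach is not made up. A row lasts 1/8 s, in which the tool goes at most 62.5 mm and 10.7 degrees, less where a joint would pass 70% of its speed; a pose out of reach is approached as far as the arm can. A call with a number of a shift or a turn outside -1 to 1 is refused whole. A call with a gripper value outside its range is refused whole. "claw" is the finger opening in mm, from 0 to 95.1, set as the call begins (left out, the last holds). The fingers move at their own pace and stop on an object; the grip force is fixed at half the most. Time passes only in rows, so rows that do not move let the fingers close. It gives the time, the measured TCP pose, the force, the opening and the grip force at its end, in the units of the state.
- monitor.state(): the state, without advancing time (a new reading comes with each control period).
- viewer.read_camera(name): name is "scene" or "side" or "wrist"; returns the picture (420x560x3 uint8, red, green, blue); there is no depth.
- viewer.camera_info(name): a dict with "K" (3x3 intrinsics, pixels), "camera_from_world" (4x4, takes a point from world to camera coordinates). Camera axes: x right, y down, z forward; pixel columns grow to the right and rows downward; lengths in mm; the calibration is good to about 2 mm. A picture is of the moment at which its call begins: read the wrist's pose just before it. camera_info takes no time and is no camera call; for the wrist camera it gives the pose at the moment of the call.
- order.job_done(): hands the job in; it is judged then, once.
The state is a dict: "t": time; "joints": joint angles; "qvel": joint speeds; "tau": joint torques, N m; "eef_pos": TCP position; "tcp_rot": TCP orientation; "ft_force": force on the tool from outside, world axes, zero at the start; "moment": the same for the moment, N m; "opening": opening from 0.0 (shut) to 1.0 (fully open); "grip_force": force on a finger pad.
Only numpy, scipy, OpenCV 4.12 (cv2) and the standard library are available. Lean on these libraries where they do the work, as an engineer would, in place of code of your own. Each camera call takes 0.05 s, during which the arm holds its last target. There are 200 camera calls.

## Working session

There is one attempt and no reset: what is moved stays moved. The work goes in short steps, Python scripts to look and compute and a tool call to move; the robot and the scene stay as the last step left them, time stands still between calls to the robot, and variables do not carry over. Pictures are saved under pics/ and viewed, at most 14 in all, crops included, and the job is handed in when it is done.

Besides the shell and the picture viewer there is one more tool, called after ">>>" as name(argument=value, ...), one argument or row to a line, values as JSON. move_arm: Moves the arm, as the interface text tells. Scaled input: -1 to 1 covers 0.15 m each way for a shift and pi/2 rad each way for a turn. Its arguments: {"type":"object","properties":{"moves":{"type":"array"},"claw":{"type":"number"}},"required":["moves"]}

```bash
mkdir -p pics; python3 - <<'E'
from cell import monitor, viewer, order, env
import cv2
s=monitor.state();print(s)
for n in("scene","side"):
    cv2.imwrite(f"pics/{n}0.png",viewer.read_camera(n)[:,:,::-1]); i=viewer.camera_info(n);print(i)
E
```

```text
{'t': 0.0, 'joints': array([ 1.12440084e+00,  4.91565479e-01,  1.55946623e+00, -8.42971983e-06,
        1.09167794e+00, -1.05602856e-01]), 'qvel': array([-2.57830779e-05, -8.38809450e-04,  1.36053073e-03,  5.30191286e-04,
        1.32801003e-03,  6.26005872e-04]), 'tau': array([-1.85058496e-03, -6.12650657e+01, -2.58173651e+01,  6.91240747e-02,
        4.84603329e-02, -6.66644519e-05]), 'eef_pos': array([208.77156595, 588.83896678, 214.05228877]), 'tcp_rot': array([-3.14048110e+00, -1.10303463e-04,  2.80080385e+00]), 'ft_force': array([-0.64064929, -0.08839218,  0.27919869]), 'moment': array([ 0.0081527 , -0.00317997,  0.00554655]), 'grip_force': 0.0, 'opening': 0.9981816119323231}
{'K': array([[455.69461881,   0.        , 282.07823249],
       [  0.        , 455.69461881, 202.65201452],
       [  0.        ,   0.        ,   1.        ]]), 'camera_from_world': array([[ 8.12174700e-02,  9.96617432e-01,  1.25465785e-02,
        -7.02860907e+01],
       [ 7.05540004e-01, -4.85960986e-02, -7.07001925e-01,
        -4.00908393e+02],
       [-7.04000729e-01,  6.62730207e-02, -7.07100319e-01,
         1.44720248e+03],
       [ 0.00000000e+00,  0.00000000e+00,  0.00000000e+00,
         1.00000000e+00]])}
{'K': array([[469.73929526,   0.        , 284.72205451],
       [  0.        , 469.73929526, 207.57255032],
       [  0.        ,   0.        ,   1.        ]]), 'camera_from_world': array([[ 7.55296429e-01, -6.55255850e-01, -1.29257829e-02,
        -4.76241589e+02],
       [-3.75113050e-01, -4.16042375e-01, -8.28371258e-01,
         2.71721898e+02],
       [ 5.37417439e-01,  6.30514483e-01, -5.60030341e-01,
         8.13347665e+02],
       [ 0.00000000e+00,  0.00000000e+00,  0.00000000e+00,
         1.00000000e+00]])}
```

View pics/scene0.png

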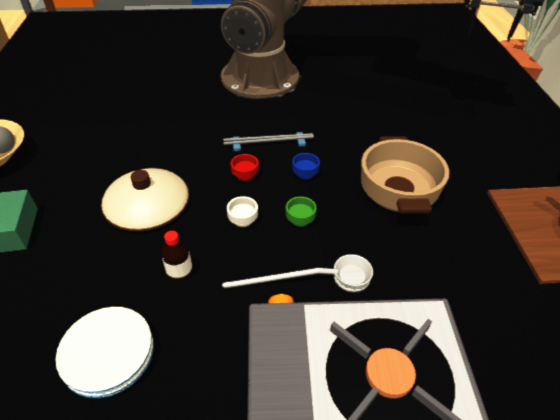

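View pics/side0.png

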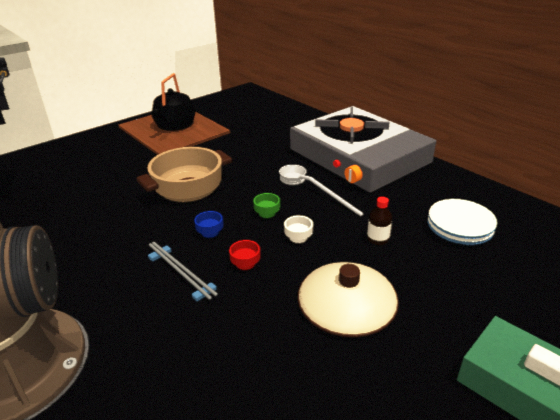

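The scene view shows these pixel positions: blue (306,160), red (245,162), white (243,206), green (301,206), pot rim centre about (404,170), lid knob top (140,175). The side view shows the same objects, so I'll triangulate.

```bash
cat > h.py <<'E'
import numpy as np, cv2
from cell import monitor, viewer, env
from scipy.spatial.transform import Rotation as Ro
def ray(i,uv):
    M=i["camera_from_world"];R=M[:3,:3];c=-R.T@M[:3,3]
    return c,R.T@np.linalg.inv(i["K"])@[uv[0],uv[1],1]
def at(i,uv,z):
    c,d=ray(i,uv);return (c+d*(z-c[2])/d[2])[:2]
def proj(i,p):
    q=i["camera_from_world"]@[*p,1];q=i["K"]@q[:3];return q[:2]/q[2]
def rel(target):   # world target TCP -> tool units
    s=monitor.state();R=Ro.from_euler('xyz',s['tcp_rot']).as_matrix()
    d=R.T@(np.array(target)-s['eef_pos']);print('t',s['t'],'pos',s['eef_pos'].round(1),'tool mm',d.round(1),'units',(d/150).round(3))
def shot(n,f,crop=None,k=1):
    s=monitor.state();i=viewer.camera_info(n);im=viewer.read_camera(n)[:,:,::-1]
    np.save('pics/'+f+'.npy',im)
    if crop: a,b,c,d=crop;im=im[b:d,a:c]
    cv2.imwrite('pics/'+f+'.png',cv2.resize(im,None,fx=k,fy=k,interpolation=cv2.INTER_CUBIC));return i
E
python3 - <<'E'
from h import *
A=viewer.camera_info("scene");B=viewer.camera_info("side")
for n,a,b,z in[("blue",(306,161),(209,219),40),("red",(245,162),(245,250),40),("white",(242.5,206),(298,226),40),("green",(301,207),(266,202),40),("pot",(404,171),(185,164),75),("knob",(140,177),(349,270),84),("soy",(172,237),(383,202),110)]:
    print(n,at(A,a,z).round(1),at(B,b,z).round(1))
i=viewer.camera_info("wrist");s=monitor.state()
M=i["camera_from_world"];print(i["K"],-M[:3,:3].T@M[:3,3]-s['eef_pos'],M[:3,:3].T)
rel([420,20,250])
E
```

```text
blue [473.  89.] [470.7  84.9]
red [467.  -56.7] [464.7 -62.8]
white [614.  -65.6] [606.7 -74.4]
green [625.7  60. ] [615.2  51.7]
pot [563.7 296.7] [538.4 296.5]
knob [ 554.9 -281.9] [ 543.8 -285.1]
soy [ 753.5 -192.5] [ 739.  -203.1]
[[367.53981867   0.         275.39135184]
 [  0.         367.53981867 215.24845967]
 [  0.           0.           1.        ]] [-68.47352613  24.10874192 169.93815875] [[ 3.33875311e-01  9.11385616e-01  2.40631534e-01]
 [ 9.42617237e-01 -3.22852570e-01 -8.50820960e-02]
 [ 1.45910754e-04  2.55230243e-01 -9.66880293e-01]]
t 0.1 pos [208.8 588.9 214.2] tool mm [-389.2 -465.6  -35.5] units [-2.595 -3.104 -0.236]
```

>>> move_arm(
  moves=[-0.28, -0.107, -0.08, 0, -0.28, -0.107, -0.08, 0, -0.28, -0.107, -0.08, 0, -0.28, -0.107, -0.08, 0, -0.28, -0.107, -0.08, 0, -0.28, -0.107, -0.08, 0, -0.28, -0.107, -0.08, 0, -0.28, -0.107, -0.08, 0, -0.28, -0.107, -0.08, 0, -0.28, -0.107, -0.08, 0],
  claw=95,
)

```text
t: 1.35
eef_pos: [552.0, 296.3, 334.7]
tcp_rot: [-3.141, -0.0, 2.801]
ft_force: [0.1, 0.6, 0.4]
opening: 1.002
grip_force: 0.0
```

```bash
python3 - <<'E'
from h import *
i=shot("wrist","w1");print(monitor.state()['eef_pos'],monitor.state()['tcp_rot'])
np.save("w1.npy",i["camera_from_world"])
print(proj(i,(563,297,10)),proj(i,(550,297,75)))
rel([470,87,150])
E
```

```text
[555.68320963 293.25192952 335.87731859] [3.14144226e+00 2.41154199e-03 2.79827069e+00]
[278.46459425 181.2755531 ] [275.29907064 180.10619046]
t 1.4 pos [555.7 293.3 335.9] tool mm [  11.7 -223.1  185.8] units [ 0.078 -1.487  1.239]
```

View pics/w1.png

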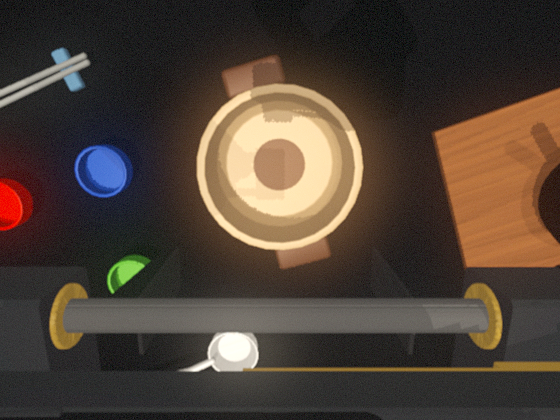

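The wrist view shows the pot's dark spot at (279,164), the rim centred near (279.5,166.5) and the blue rim near (103,170).

```bash
python3 - <<'E'
from h import *
i=viewer.camera_info("wrist");i["camera_from_world"]=np.load("w1.npy")
print("pot",at(i,(279,164),10),at(i,(279.5,166.5),75),"blue",at(i,(103,170),40),"green",at(i,(132,275),40))
im=np.load("pics/w1.npy");h=cv2.cvtColor(im,cv2.COLOR_BGR2HSV)
m=((h[...,0]>105)&(h[...,0]<130)&(h[...,1]>150)&(h[...,2]>50)).astype('uint8');m[:,:70]=0;m[:,140:]=0
m[:140]=0;m[200:]=0
c=max(cv2.findContours(m,0,1)[0],key=cv2.contourArea);print(cv2.fitEllipse(c),cv2.boundingRect(c))
rel([470,85,200])
E
```

```text
pot [541.14923143 305.45059313] [536.52464008 306.98195565] blue [470.37493341  93.80526004] green [613.25939184  66.97747803]
((102.99604797363281, 170.06771850585938), (53.2349967956543, 58.90821838378906), 101.51606750488281) (74, 143, 60, 55)
t 1.4 pos [555.7 293.3 335.9] tool mm [  10.9 -225.   135.8] units [ 0.073 -1.5    0.905]
```

>>> move_arm(
  moves=[0.012, -0.25, 0.15, 0, 0.012, -0.25, 0.15, 0, 0.012, -0.25, 0.15, 0, 0.012, -0.25, 0.15, 0, 0.012, -0.25, 0.15, 0, 0.012, -0.25, 0.15, 0, 0, 0, 0, 0, 0, 0, 0, 0, 0, 0, 0, 0],
)

```text
t: 2.52
eef_pos: [466.3, 89.7, 200.1]
tcp_rot: [3.141, 0.001, 2.802]
ft_force: [-0.5, -0.9, -0.6]
opening: 0.998
grip_force: 0.0
```

```bash
cat >> h.py <<'E'
def cup(im,i,col,z,roi=None):
    h=cv2.cvtColor(im,cv2.COLOR_BGR2HSV)
    H,S,V=[h[...,k].astype(int) for k in range(3)]
    m={'blue':(H>105)&(H<130)&(S>150)&(V>50),'red':((H<6)|(H>174))&(S>150)&(V>60),'white':(S<60)&(V>110)}[col].astype('uint8')
    if roi: q=np.zeros_like(m);a,b,c,d=roi;q[b:d,a:c]=1;m*=q
    c=max(cv2.findContours(m,0,1)[0],key=cv2.contourArea);e=cv2.fitEllipse(cv2.convexHull(c))
    print(col,np.round(e[0],1),np.round(e[1],1),cv2.boundingRect(c),'world',at(i,e[0],z).round(1));return e[0]
E
python3 - <<'E'
from h import *
i=shot("wrist","w2");print(monitor.state()['eef_pos'],monitor.state()['tcp_rot'])
im=np.load("pics/w2.npy");cup(im,i,'blue',40);cup(im,i,'red',40)
E
```

```text
[466.12460021  89.69817757 200.00050778] [3.14111844e+00 8.32629273e-04 2.80187767e+00]
blue [277.6 198.8] [72.8 82.6] (240, 155, 74, 85) world [466.1  92.1]
red [134.3 238.3] [ 99.3 112.1] (78, 188, 113, 101) world [457.  -48.1]
```

View pics/w2.png

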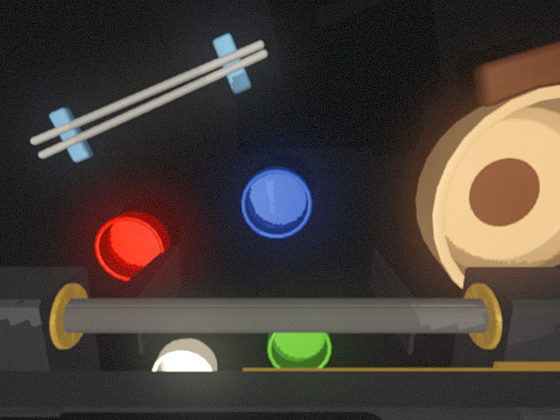

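The blue rim circle is centred at (276.5,203). The red rim is near (129,247), and the pot's dark spot is near (504.5,192).

```bash
python3 - <<'E'
from h import *
i=viewer.camera_info("wrist")
b=at(i,(276.5,203),40);print("blue",b,"red",at(i,(129,246.5),40),"pot",at(i,(504.5,192),10))
rel([*b,18])
E
```

```text
blue [469.34854136  89.79355103] red [462.62039508 -56.29863051] pot [541.06979045 305.76618322]
t 2.575 pos [466.1  89.7 200. ] tool mm [ -2.9   1.1 182. ] units [-0.019  0.007  1.213]
```

>>> move_arm(
  moves=[-0.02, 0.007, 0.3, 0, 0, 0, 0.3, 0, 0, 0, 0.3, 0, 0, 0, 0.2, 0, 0, 0, 0.11, 0, 0, 0, 0, 0, 0, 0, 0, 0],
)

```text
t: 3.45
eef_pos: [469.4, 89.3, 18.8]
tcp_rot: [3.141, 0.001, 2.801]
ft_force: [-0.2, -0.3, 0.2]
opening: 1.0
grip_force: 0.0
```

>>> move_arm(
  moves=[0, 0, 0, 0, 0, 0, 0, 0, 0, 0, 0, 0, 0, 0, 0, 0, 0, 0, 0, 0],
  claw=40,
)

```text
t: 4.08
eef_pos: [469.0, 89.0, 18.4]
tcp_rot: [3.141, 0.0, 2.801]
ft_force: [0.0, -0.8, 5.4]
opening: 0.692
grip_force: 30.0
```

>>> move_arm(
  moves=[0, 0, -0.1, 0, 0, 0, -0.25, 0, 0, 0, -0.25, 0, 0, 0, -0.25, 0, 0, 0, -0.15, 0],
)

```text
t: 4.7
eef_pos: [468.9, 89.0, 170.7]
tcp_rot: [3.141, 0.002, 2.801]
ft_force: [-0.5, 0.1, -2.2]
opening: 0.694
grip_force: 30.0
```

```bash
python3 - <<'E'
from h import *
rel([541,305.8,170])
E
```

```text
t 4.7 pos [468.9  89.  170.7] tool mm [  4.5 228.5   0.8] units [0.03  1.523 0.006]
```

>>> move_arm(
  moves=[0.005, 0.254, 0, 0, 0.005, 0.254, 0, 0, 0.005, 0.254, 0, 0, 0.005, 0.254, 0, 0, 0.005, 0.254, 0, 0, 0.005, 0.254, 0, 0, 0, 0, 0, 0, 0, 0, 0, 0],
)

```text
t: 5.7
eef_pos: [540.5, 305.4, 168.4]
tcp_rot: [-3.141, -0.0, 2.801]
ft_force: [-0.2, -0.2, -1.0]
opening: 0.696
grip_force: 30.0
```

>>> move_arm(
  moves=[0, 0, 0.25, 0, 0, 0, 0.25, 0, 0, 0, 0.25, 0, 0, 0, 0.13, 0, 0, 0, 0.06, 0, 0, 0, 0, 0, 0, 0, 0, 0],
)

```text
t: 6.58
eef_pos: [541.3, 305.6, 27.9]
tcp_rot: [3.141, 0.001, 2.8]
ft_force: [-0.2, 0.7, -0.9]
opening: 0.697
grip_force: 30.0
```

>>> move_arm(
  moves=[0, 0, 0, 0, 0, 0, 0, 0, 0, 0, 0, 0, 0, 0, 0, 0],
  claw=90,
)

```text
t: 7.08
eef_pos: [541.1, 306.0, 27.2]
tcp_rot: [3.141, 0.0, 2.801]
ft_force: [-0.2, -0.4, 0.8]
opening: 0.944
grip_force: 0.0
```

>>> move_arm(
  moves=[0, 0, -0.2, 0, 0, 0, -0.4, 0, 0, 0, -0.4, 0, 0, 0, -0.15, 0, 0, 0, 0, 0, 0, 0, 0, 0, 0, 0, 0, 0],
  claw=95,
)

```text
t: 7.95
eef_pos: [540.6, 305.7, 198.1]
tcp_rot: [-3.14, -0.002, 2.801]
ft_force: [-0.2, -0.9, -0.5]
opening: 1.001
grip_force: 0.0
```

```bash
python3 - <<'E'
from h import *
i=shot("wrist","w3")
np.save("w3c.npy",i["camera_from_world"])
rel([610,-70,200])
E
```

```text
t 8.0 pos [540.7 305.8 198.3] tool mm [-190.9 -331.    -1.6] units [-1.273 -2.207 -0.01 ]
```

View pics/w3.png

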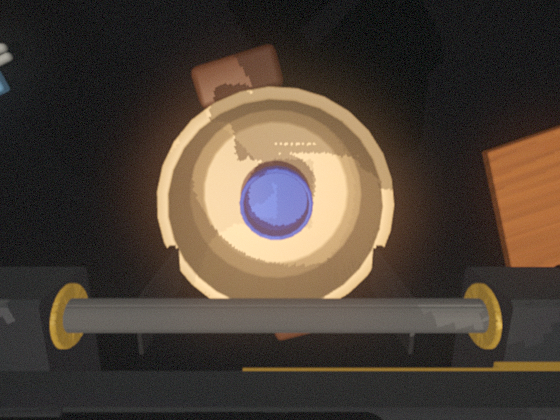

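The blue cup stands upright with its rim at (276.5,203), centred on the pot floor. The pot rim is centred at about (275.5,197).

```bash
python3 - <<'E'
from h import *
i=viewer.camera_info("wrist");i["camera_from_world"]=np.load("w3c.npy")
print("blue",at(i,(276.5,203),50),"pot",at(i,(275.5,197),75))
E
```

```text
blue [540.78494953 306.5383389 ] pot [530.42596307 309.27053093]
```

>>> move_arm(
  moves=[-0.127, -0.22, 0, 0, -0.127, -0.22, 0, 0, -0.127, -0.22, 0, 0, -0.127, -0.22, 0, 0, -0.127, -0.22, 0, 0, -0.127, -0.22, 0, 0, -0.127, -0.22, 0, 0, -0.127, -0.22, 0, 0, -0.127, -0.22, 0, 0, -0.127, -0.22, 0, 0],
)

```text
t: 9.25
eef_pos: [610.3, -70.0, 198.8]
tcp_rot: [-3.142, -0.001, 2.801]
ft_force: [-0.5, -0.2, -0.2]
opening: 0.999
grip_force: 0.0
```

>>> move_arm(
  moves=[0, 0, 0, 0, 0, 0, 0, 0],
)

```text
t: 9.5
eef_pos: [610.0, -68.3, 199.0]
tcp_rot: [3.141, -0.001, 2.801]
ft_force: [-0.5, 0.1, -0.7]
opening: 1.0
grip_force: 0.0
```

```bash
python3 - <<'E'
from h import *
i=shot("wrist","w4");print(monitor.state()['eef_pos'])
E
```

```text
[610.01674332 -67.92179662 199.20342193]
```

View pics/w4.png

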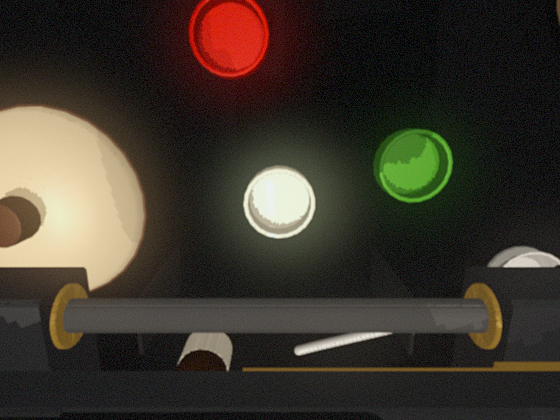

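The white rim is centred at (280,202).

```bash
python3 - <<'E'
from h import *
i=viewer.camera_info("wrist")
b=at(i,(280,202),40);print(b,"red",at(i,(229,36),40));rel([*b,18])
E
```

```text
[612.97435989 -64.373276  ] red [467.28021348 -57.72345942]
t 9.55 pos [610.  -67.9 199.2] tool mm [ -1.8   4.3 181.2] units [-0.012  0.029  1.208]
```

>>> move_arm(
  moves=[-0.012, 0.029, 0.3, 0, 0, 0, 0.3, 0, 0, 0, 0.3, 0, 0, 0, 0.2, 0, 0, 0, 0.105, 0, 0, 0, 0, 0, 0, 0, 0, 0],
)

```text
t: 10.42
eef_pos: [614.1, -65.1, 20.1]
tcp_rot: [3.141, 0.002, 2.801]
ft_force: [-0.1, -0.5, -0.3]
opening: 1.005
grip_force: 0.0
```

>>> move_arm(
  moves=[0, 0, 0, 0, 0, 0, 0, 0, 0, 0, 0, 0, 0, 0, 0, 0, 0, 0, 0, 0],
  claw=40,
)

```text
t: 11.05
eef_pos: [613.5, -65.3, 19.1]
tcp_rot: [3.142, 0.0, 2.801]
ft_force: [-0.8, -0.2, 3.5]
opening: 0.682
grip_force: 29.9
```

>>> move_arm(
  moves=[0, 0, -0.1, 0, 0, 0, -0.25, 0, 0, 0, -0.25, 0, 0, 0, -0.25, 0, 0, 0, -0.25, 0, 0, 0, 0, 0, 0, 0, 0, 0],
)

```text
t: 11.92
eef_pos: [613.0, -65.2, 183.5]
tcp_rot: [3.142, -0.001, 2.801]
ft_force: [-0.5, -0.5, -1.6]
opening: 0.682
grip_force: 29.9
```

```bash
python3 - <<'E'
from h import *
rel([541,306,190])
E
```

```text
t 11.925 pos [613.  -65.2 183.5] tool mm [191.9 325.8  -6.3] units [ 1.279  2.172 -0.042]
```

>>> move_arm(
  moves=[0.128, 0.217, 0, 0, 0.128, 0.217, 0, 0, 0.128, 0.217, 0, 0, 0.128, 0.217, 0, 0, 0.128, 0.217, 0, 0, 0.128, 0.217, 0, 0, 0.128, 0.217, 0, 0, 0.128, 0.217, 0, 0, 0.128, 0.217, 0, 0, 0.128, 0.217, 0, 0],
)

```text
t: 13.18
eef_pos: [540.4, 306.6, 182.4]
tcp_rot: [-3.14, -0.002, 2.801]
ft_force: [-1.1, -0.1, -1.0]
opening: 0.681
grip_force: 29.9
```

>>> move_arm(
  moves=[0, 0, 0, 0, 0, 0, 0, 0, 0, 0, 0, 0],
)

```text
t: 13.55
eef_pos: [541.4, 304.7, 183.5]
tcp_rot: [-3.141, -0.001, 2.8]
ft_force: [-0.8, -0.3, -0.8]
opening: 0.677
grip_force: 29.9
```

```bash
python3 - <<'E'
from h import *
rel([541,306,52.5])
E
```

```text
t 13.55 pos [541.4 304.7 183.5] tool mm [  0.8   1.2 131. ] units [0.005 0.008 0.873]
```

>>> move_arm(
  moves=[0.005, 0.008, 0.25, 0, 0, 0, 0.25, 0, 0, 0, 0.18, 0, 0, 0, 0.1, 0, 0, 0, 0.05, 0, 0, 0, 0.045, 0, 0, 0, 0, 0, 0, 0, 0, 0],
)

```text
t: 14.55
eef_pos: [541.2, 307.2, 53.2]
tcp_rot: [3.141, 0.001, 2.801]
ft_force: [0.9, -0.2, -0.6]
opening: 0.677
grip_force: 29.9
```

>>> move_arm(
  moves=[0, 0, 0.003, 0, 0, 0, 0, 0, 0, 0, 0, 0, 0, 0, 0, 0, 0, 0, 0, 0],
  claw=90,
)

```text
t: 15.18
eef_pos: [541.0, 307.1, 52.2]
tcp_rot: [3.142, 0.0, 2.801]
ft_force: [-1.0, -0.4, 0.0]
opening: 0.946
grip_force: 0.0
```

>>> move_arm(
  moves=[0, 0, -0.2, 0, 0, 0, -0.4, 0, 0, 0, -0.35, 0, 0, 0, 0, 0, 0, 0, 0, 0, 0, 0, 0, 0],
  claw=95,
)

```text
t: 15.92
eef_pos: [540.5, 306.8, 193.2]
tcp_rot: [-3.14, -0.002, 2.801]
ft_force: [-1.0, -0.3, -0.5]
opening: 0.996
grip_force: 0.0
```

```bash
python3 - <<'E'
from h import *
i=shot("wrist","w5",(170,90,390,300),3)
np.save("w5c.npy",i["camera_from_world"])
rel([465,-57,200])
E
```

```text
t 15.975 pos [540.6 306.9 193.3] tool mm [ -50.4 -368.2   -6.2] units [-0.336 -2.455 -0.042]
```

View pics/w5.png

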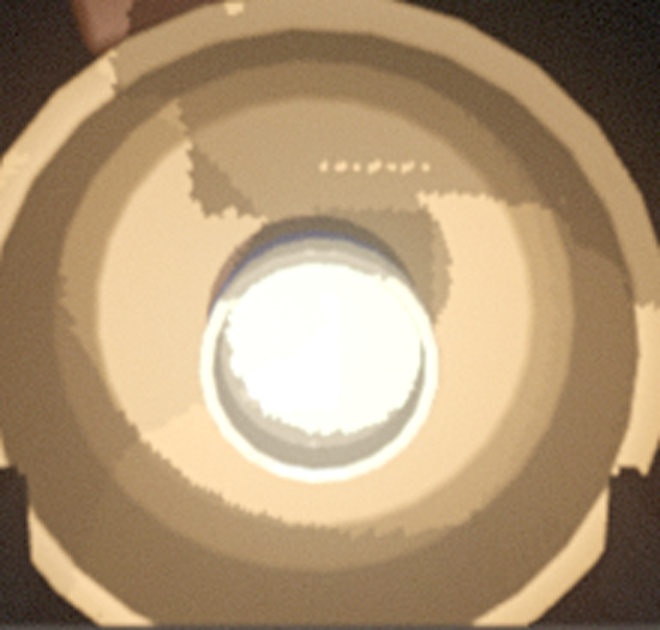

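The white cup is nested in the blue one. Its rim is centred at crop (319,363), which is full-image (276.3,211). Next is the red cup at about (465,-57).

```bash
python3 - <<'E'
from h import *
i=viewer.camera_info("wrist");i["camera_from_world"]=np.load("w5c.npy")
print("white",at(i,(276.3,211),73))
E
```

```text
white [540.89175056 307.30430838]
```

>>> move_arm(
  moves=[-0.034, -0.245, 0, 0, -0.034, -0.245, 0, 0, -0.034, -0.245, 0, 0, -0.034, -0.245, 0, 0, -0.034, -0.245, 0, 0, -0.034, -0.245, 0, 0, -0.034, -0.245, 0, 0, -0.034, -0.245, 0, 0, -0.034, -0.245, 0, 0, -0.034, -0.245, 0, 0],
)

```text
t: 17.23
eef_pos: [465.7, -57.4, 194.0]
tcp_rot: [-3.142, -0.001, 2.801]
ft_force: [1.1, -0.1, -0.7]
opening: 0.995
grip_force: 0.0
```

>>> move_arm(
  moves=[0, 0, 0, 0, 0, 0, 0, 0],
)

```text
t: 17.48
eef_pos: [466.1, -56.1, 194.2]
tcp_rot: [3.141, -0.001, 2.8]
ft_force: [0.4, -0.1, -0.4]
opening: 1.0
grip_force: 0.0
```

```bash
python3 - <<'E'
from h import *
i=shot("wrist","w6");print(monitor.state()['eef_pos'])
E
```

```text
[466.21001346 -55.78567846 194.31731482]
```

View pics/w6.png

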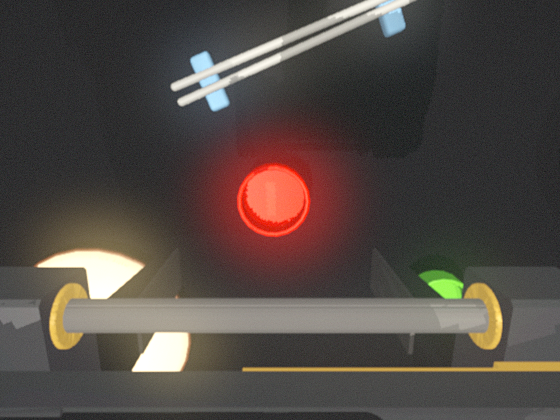

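The red rim is centred at (273.5,200).

```bash
python3 - <<'E'
from h import *
i=viewer.camera_info("wrist")
b=at(i,(273.5,200),40);print(b);rel([*b,18.5])
E
```

```text
[464.41994855 -56.86493325]
t 17.525 pos [466.2 -55.8 194.3] tool mm [  1.2  -1.6 175.8] units [ 0.008 -0.011  1.172]
```

>>> move_arm(
  moves=[0.008, -0.011, 0.3, 0, 0, 0, 0.3, 0, 0, 0, 0.3, 0, 0, 0, 0.17, 0, 0, 0, 0.1, 0, 0, 0, 0, 0, 0, 0, 0, 0],
)

```text
t: 18.4
eef_pos: [464.8, -57.1, 19.6]
tcp_rot: [3.141, 0.0, 2.802]
ft_force: [0.4, -0.3, 0.5]
opening: 0.997
grip_force: 0.0
```

>>> move_arm(
  moves=[0, 0, 0, 0, 0, 0, 0, 0, 0, 0, 0, 0, 0, 0, 0, 0, 0, 0, 0, 0],
  claw=40,
)

```text
t: 19.02
eef_pos: [464.6, -57.5, 19.4]
tcp_rot: [3.141, 0.0, 2.801]
ft_force: [-0.7, 0.7, 4.4]
opening: 0.698
grip_force: 30.0
```

>>> move_arm(
  moves=[0, 0, -0.1, 0, 0, 0, -0.25, 0, 0, 0, -0.25, 0, 0, 0, -0.25, 0, 0, 0, -0.25, 0, 0, 0, -0.1, 0, 0, 0, 0, 0, 0, 0, 0, 0],
)

```text
t: 20.02
eef_pos: [464.1, -57.4, 198.3]
tcp_rot: [-3.142, -0.001, 2.801]
ft_force: [-1.0, 0.1, -1.0]
opening: 0.699
grip_force: 30.0
```

```bash
python3 - <<'E'
from h import *
rel([541,306.8,200])
E
```

```text
t 20.025 pos [464.1 -57.4 198.3] tool mm [ 49.3 369.   -1.6] units [ 0.329  2.46  -0.011]
```

>>> move_arm(
  moves=[0.033, 0.246, 0, 0, 0.033, 0.246, 0, 0, 0.033, 0.246, 0, 0, 0.033, 0.246, 0, 0, 0.033, 0.246, 0, 0, 0.033, 0.246, 0, 0, 0.033, 0.246, 0, 0, 0.033, 0.246, 0, 0, 0.033, 0.246, 0, 0, 0.033, 0.246, 0, 0],
)

```text
t: 21.28
eef_pos: [541.0, 307.9, 197.5]
tcp_rot: [-3.14, -0.002, 2.801]
ft_force: [-0.4, -0.8, -0.7]
opening: 0.699
grip_force: 30.0
```

>>> move_arm(
  moves=[0, 0, 0, 0, 0, 0, 0, 0, 0, 0, 0, 0],
)

```text
t: 21.65
eef_pos: [541.1, 305.8, 198.9]
tcp_rot: [-3.141, -0.001, 2.8]
ft_force: [0.4, -0.6, -0.7]
opening: 0.699
grip_force: 30.0
```

```bash
python3 - <<'E'
from h import *
rel([541,306.8,75.5])
E
```

```text
t 21.65 pos [541.1 305.8 198.9] tool mm [  0.4   0.9 123.4] units [0.002 0.006 0.823]
```

>>> move_arm(
  moves=[0, 0, 0.25, 0, 0, 0, 0.25, 0, 0, 0, 0.15, 0, 0, 0, 0.08, 0, 0, 0, 0.05, 0, 0, 0, 0.043, 0, 0, 0, 0, 0, 0, 0, 0, 0],
)

```text
t: 22.65
eef_pos: [541.4, 307.0, 76.3]
tcp_rot: [3.141, 0.001, 2.801]
ft_force: [-1.0, 0.2, -0.5]
opening: 0.697
grip_force: 30.0
```

>>> move_arm(
  moves=[0, 0, 0, 0, 0, 0, 0, 0, 0, 0, 0, 0, 0, 0, 0, 0, 0, 0, 0, 0],
  claw=90,
)

```text
t: 23.28
eef_pos: [541.2, 306.9, 75.8]
tcp_rot: [3.141, 0.0, 2.801]
ft_force: [0.5, -0.4, -0.1]
opening: 0.947
grip_force: 0.0
```

>>> move_arm(
  moves=[0, 0, -0.2, 0, 0, 0, -0.4, 0, 0, 0, -0.4, 0, 0, 0, 0, 0, 0, 0, 0, 0, 0, 0, 0, 0],
  claw=95,
)

```text
t: 24.02
eef_pos: [540.7, 306.6, 224.1]
tcp_rot: [-3.14, -0.002, 2.801]
ft_force: [-0.6, 0.5, 0.4]
opening: 0.997
grip_force: 0.0
```

```bash
python3 - <<'E'
from h import *
i=shot("wrist","w7",(130,60,420,300),2.5)
np.save("w7c.npy",i["camera_from_world"])
rel([550,-285,250])
E
```

```text
t 24.075 pos [540.8 306.6 224.2] tool mm [-206.4 -554.5  -25.3] units [-1.376 -3.697 -0.168]
```

View pics/w7.png

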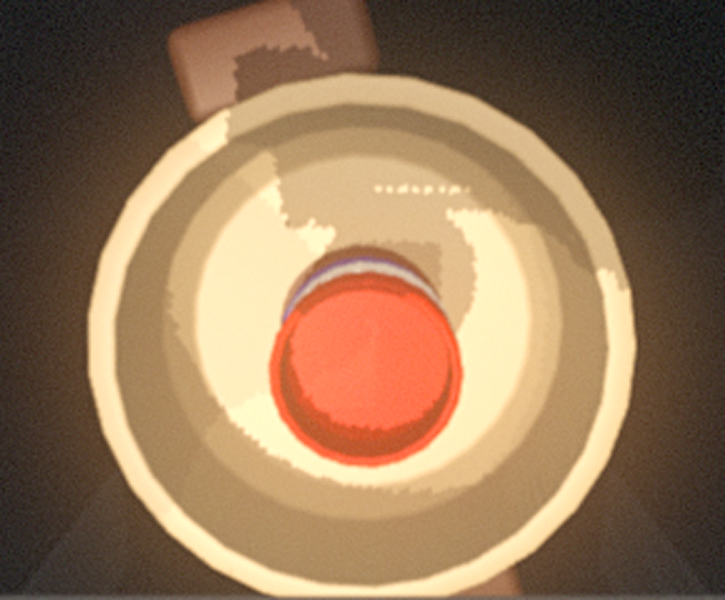

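All three cups are nested upright. The inner rim is centred at about (274.6,197), and the red rim at (276.6,208.6).

```bash
python3 - <<'E'
from h import *
i=viewer.camera_info("wrist");i["camera_from_world"]=np.load("w7c.npy")
print("red",at(i,(276.6,208.6),96),"pot rim",at(i,(274.6,197.2),75))
# model rim extents for both candidates
for c in[(541,306),(537,307)]:
    t=np.linspace(0,6.28,90)
    P=np.array([proj(i,(c[0]+88*np.cos(a),c[1]+88*np.sin(a),75)) for a in t]);P=(P-[130,60])*2.5
    print(c,P.min(0),P.max(0))
E
```

```text
red [541.06829712 307.31893469] pot rim [535.49782091 307.46302897]
(541, 306) [115.1387836   99.98181223] [610.43200095 584.27370231]
(537, 307) [113.23140404  86.99001886] [610.11110348 574.3894131 ]
```

>>> move_arm(
  moves=[-0.138, -0.37, -0.05, 0, -0.138, -0.37, -0.05, 0, -0.138, -0.37, -0.05, 0, -0.138, -0.37, -0.05, 0, -0.138, -0.37, 0, 0, -0.138, -0.37, 0, 0, -0.138, -0.37, 0, 0, -0.138, -0.37, 0, 0, -0.138, -0.37, 0, 0, -0.138, -0.37, 0, 0],
)

```text
t: 25.32
eef_pos: [550.4, -287.4, 254.6]
tcp_rot: [3.141, -0.002, 2.801]
ft_force: [0.1, -0.1, -0.4]
opening: 1.001
grip_force: 0.0
```

>>> move_arm(
  moves=[0, 0, 0, 0, 0, 0, 0, 0, 0, 0, 0, 0],
)

```text
t: 25.7
eef_pos: [550.9, -284.2, 255.5]
tcp_rot: [3.141, -0.001, 2.802]
ft_force: [0.7, -1.1, -0.6]
opening: 0.996
grip_force: 0.0
```

```bash
python3 - <<'E'
from h import *
i=shot("wrist","w8");rel([550,-285,250])
E
```

```text
t 25.75 pos [ 551.  -284.2  255.7] tool mm [ 0.7 -1.1  5.7] units [ 0.004 -0.007  0.038]
```

View pics/w8.png

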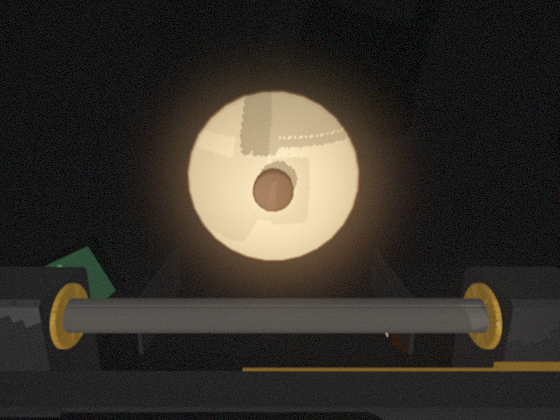

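The pot centre of (541,306) is confirmed. The knob is at (273.5,190), and the lid outline is centred at (273.5,176.5).

```bash
python3 - <<'E'
from h import *
i=viewer.camera_info("wrist")
for z in(70,78,84):print(z,at(i,(273.5,190),z))
for z in(10,16):print("edge",at(i,(273.5,176.5),z))
t=np.linspace(0,6.28,90)
for c in[(549,-287),(546,-287)]:
  P=np.array([proj(i,(c[0]+98*np.cos(a),c[1]+98*np.sin(a),13)) for a in t]);print(c,P.min(0),P.max(0))
rel([549,-286,62])
E
```

```text
70 [ 546.29134768 -284.3161356 ]
78 [ 544.85518632 -283.77706946]
84 [ 543.77806529 -283.37276985]
edge [ 542.35021043 -283.15194232]
edge [ 541.48544609 -282.82280281]
(549, -287) [185.743683  92.733835] [358.66526363 264.03670832]
(546, -287) [184.70356043  89.94006003] [357.92852723 261.83984164]
t 25.75 pos [ 551.  -284.2  255.7] tool mm [  1.2  -2.4 193.7] units [ 0.008 -0.016  1.291]
```

```bash
python3 - <<'E'
from h import *
rel([545.5,-284.3,60.5])
E
```

```text
t 25.75 pos [ 551.  -284.2  255.7] tool mm [  5.1  -2.  195.2] units [ 0.034 -0.013  1.301]
```

>>> move_arm(
  moves=[0.034, -0.013, 0.3, 0, 0, 0, 0.3, 0, 0, 0, 0.3, 0, 0, 0, 0.2, 0, 0, 0, 0.12, 0, 0, 0, 0.08, 0, 0, 0, 0, 0, 0, 0, 0, 0],
)

```text
t: 26.75
eef_pos: [545.8, -285.8, 61.7]
tcp_rot: [-3.141, 0.001, 2.801]
ft_force: [0.3, -0.4, -0.7]
opening: 0.999
grip_force: 0.0
```

>>> move_arm(
  moves=[0, 0, 0, 0, 0, 0, 0, 0, 0, 0, 0, 0, 0, 0, 0, 0, 0, 0, 0, 0, 0, 0, 0, 0],
  claw=20,
)

```text
t: 27.5
eef_pos: [545.3, -285.5, 60.7]
tcp_rot: [3.141, -0.0, 2.801]
ft_force: [0.8, 1.9, -0.6]
opening: 0.425
grip_force: 0.9
```

>>> move_arm(
  moves=[0, 0, 0, 0, 0, 0, 0, 0, 0, 0, 0, 0],
)

```text
t: 27.88
eef_pos: [545.3, -285.5, 60.7]
tcp_rot: [3.141, -0.0, 2.801]
ft_force: [0.5, 1.2, -0.1]
opening: 0.413
grip_force: 30.0
```

>>> move_arm(
  moves=[0, 0, -0.05, 0, 0, 0, -0.15, 0, 0, 0, -0.2, 0, 0, 0, -0.2, 0, 0, 0, -0.2, 0, 0, 0, -0.15, 0, 0, 0, 0, 0, 0, 0, 0, 0],
)

```text
t: 28.88
eef_pos: [544.9, -285.3, 202.2]
tcp_rot: [3.141, -0.001, 2.801]
ft_force: [0.6, -0.4, -3.3]
opening: 0.415
grip_force: 30.0
```

```bash
python3 - <<'E'
from h import *
i=shot("wrist","w9");rel([541,306,205])
E
```

```text
t 28.925 pos [ 544.8 -285.3  202. ] tool mm [201.3 556.   -2.3] units [ 1.342  3.707 -0.016]
```

View pics/w9.png

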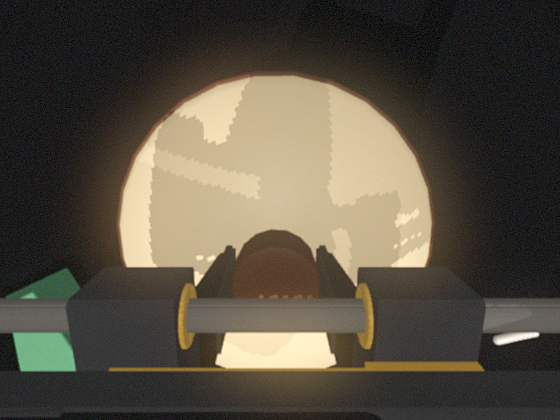

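The lid hangs level, with its outline spanning u 118–432 and its top at v=73. I'll carry it over the pot gently.

```bash
python3 - <<'E'
from h import *
i=viewer.camera_info("wrist")
t=np.linspace(0,6.28,180);p=monitor.state()['eef_pos']
for dx in(-4,-2,0,2,4):
  P=np.array([proj(i,(p[0]+dx+98*np.cos(a),p[1]+98*np.sin(a),p[2]-60.7+13)) for a in t]);print(dx,P.min(0),P.max(0))
E
```

```text
-4 [114.28526546  63.77787745] [432.02269448 369.06041787]
-2 [115.71745327  67.42397283] [432.77621166 371.41456028]
0 [117.1398959   71.05296234] [433.52654387 373.75981952]
2 [118.55456022  74.66496608] [434.27371125 376.09624574]
4 [119.96326912  78.26010303] [435.01773379 378.42388878]
```

>>> move_arm(
  moves=[0.05, 0.14, 0, 0, 0.09, 0.25, 0, 0, 0.09, 0.25, 0, 0, 0.09, 0.25, 0, 0, 0.09, 0.25, 0, 0, 0.09, 0.25, 0, 0, 0.09, 0.25, 0, 0, 0.09, 0.25, 0, 0, 0.09, 0.25, 0, 0, 0.09, 0.25, 0, 0],
)

```text
t: 30.18
eef_pos: [542.6, 97.6, 202.7]
tcp_rot: [-3.141, -0.001, 2.801]
ft_force: [0.7, -0.1, -3.1]
opening: 0.416
grip_force: 30.0
```

>>> move_arm(
  moves=[0.09, 0.25, 0, 0, 0.09, 0.25, 0, 0, 0.09, 0.25, 0, 0, 0.09, 0.25, 0, 0, 0.05, 0.14, 0, 0, 0.03, 0.09, 0, 0, 0, 0, 0, 0, 0, 0, 0, 0, 0, 0, 0, 0],
)

```text
t: 31.3
eef_pos: [543.2, 290.5, 203.3]
tcp_rot: [-3.142, 0.0, 2.8]
ft_force: [-0.7, 0.2, -3.6]
opening: 0.414
grip_force: 30.0
```

```bash
python3 - <<'E'
from h import *
rel([541,306,126])
E
```

```text
t 31.3 pos [543.2 290.5 203.3] tool mm [ 7.3 13.9 77.3] units [0.049 0.093 0.516]
```

>>> move_arm(
  moves=[0.025, 0.046, 0, 0, 0.026, 0.047, 0, 0, 0, 0, 0, 0, 0, 0, 0, 0, 0, 0, 0, 0],
)

```text
t: 31.92
eef_pos: [540.5, 307.0, 203.2]
tcp_rot: [3.142, 0.0, 2.801]
ft_force: [-0.9, -0.5, -3.8]
opening: 0.415
grip_force: 30.0
```

```bash
python3 - <<'E'
from h import *
rel([540.5,306,126])
E
```

```text
t 31.925 pos [540.5 307.  203.2] tool mm [-0.3 -0.9 77.2] units [-0.002 -0.006  0.515]
```

>>> move_arm(
  moves=[0, -0.006, 0.12, 0, 0, 0, 0.12, 0, 0, 0, 0.1, 0, 0, 0, 0.06, 0, 0, 0, 0.05, 0, 0, 0, 0.03, 0, 0, 0, 0.03, 0, 0, 0, 0, 0, 0, 0, 0, 0],
)

```text
t: 33.05
eef_pos: [540.2, 306.3, 126.9]
tcp_rot: [3.141, 0.0, 2.801]
ft_force: [-0.1, -0.1, -2.7]
opening: 0.414
grip_force: 30.0
```

>>> move_arm(
  moves=[0, 0, 0.007, 0, 0, 0, 0, 0, 0, 0, 0, 0],
)

```text
t: 33.42
eef_pos: [540.3, 306.3, 126.7]
tcp_rot: [3.141, 0.001, 2.801]
ft_force: [-1.7, -1.6, 4.9]
opening: 0.416
grip_force: 30.0
```

>>> move_arm(
  moves=[0, 0, 0, 0, 0, 0, 0, 0, 0, 0, 0, 0, 0, 0, 0, 0, 0, 0, 0, 0],
  claw=90,
)

```text
t: 34.05
eef_pos: [540.2, 306.3, 125.7]
tcp_rot: [3.142, -0.0, 2.801]
ft_force: [-1.5, -0.1, 0.1]
opening: 0.884
grip_force: 0.0
```

>>> move_arm(
  moves=[0, 0, -0.2, 0, 0, 0, -0.4, 0, 0, 0, -0.3, 0, 0, 0, 0, 0, 0, 0, 0, 0, 0, 0, 0, 0],
)

```text
t: 34.8
eef_pos: [539.8, 306.0, 259.2]
tcp_rot: [-3.14, -0.002, 2.801]
ft_force: [0.5, 0.2, -0.4]
opening: 0.946
grip_force: 0.0
```

```bash
python3 - <<'E'
from h import *
shot("side","s9",(110,90,310,240),4)
i=shot("wrist","w10")
t=np.linspace(0,6.28,180)
P=np.array([proj(i,(541+98*np.cos(a),306+98*np.sin(a),78)) for a in t]);print(P.min(0),P.max(0),proj(i,(541,306,149)))
E
```

```text
[175.18405986  90.82417684] [376.59027552 288.70264459] [275.95573965 215.06085263]
```

View pics/s9.png

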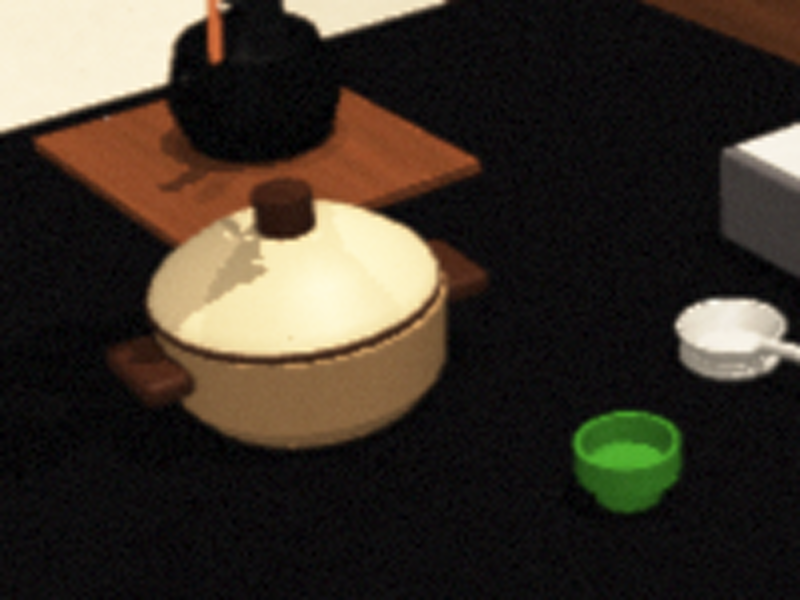

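View pics/w10.png

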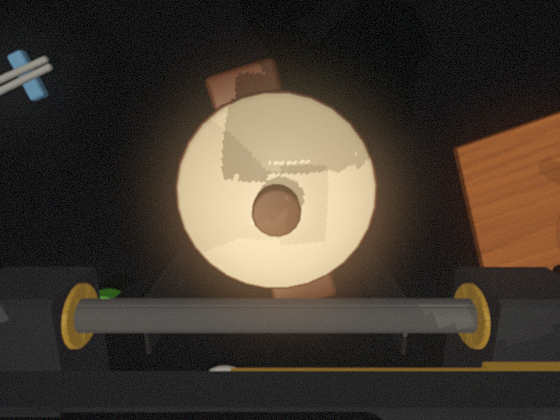

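In both views the lid sits level and fully home. Its outline, 177–376 by 91–289, matches the seated model to within 2 px.

```bash
python3 -c "
from cell import order
print(order.job_done())"
```

```text
the job is handed in; nothing more can be done
None
```

The job is handed in: the blue, white and red cups are nested upright in the middle of the donabe, the lid sits level on it, and I never touched the green cup, ladle or soy bottle; the hand-in returned no verdict.

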